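Clamp the hand coffee grinder in its bench stand

ROBOT

A 6-joint arm with a two-finger parallel gripper is mounted at the origin on a cart in front of the work surface, level with it; the furniture and walls round the work are solid. World frame = base frame: x ahead of the robot, y to its left, z up, the work surface at z = 0. Lengths are in mm, angles in rad, forces in N, time in s.
With the tool pointing down it reaches from about 300 to 775 mm from the base axis. Payload 14.6 kg.
Tool frame: the origin (TCP) lies midway between the tips of the shut fingers; the grasp point (between the pads) lies 19 mm behind it; z points along the fingers, y is the line along which they close (so a half turn about z gives the same grasp; the last joint's range is limited). The gripper opens to 94 mm and grips with 3 to 60 N. Pads are 16 mm wide; open, the fingers measure 119 mm over their backs; the gripper's body (75 mm by 177 mm) begins 78 mm behind the grasp point.
Start: joints at [-1.389, 0.3, 1.521, -0, 1.321, -0.067], TCP at [135.426, -533.056, 205.446] pointing down, gripper open.
Joint ranges: [-3.03, 3.03], [-0.79, 2.21], [0.23, 2.52], [-1.04, 4.18], [0, 3.07], [-2.55, 2.55]. Speed limits (rad/s): [2.22, 2.22, 2.57, 3.14, 3.14, 3.14].

INTERFACE

Orientations are given as a rotation vector (axis times angle).
In Python, from rig import manip gives the robot as it stands. The module is installed in compiled form; this text tells all that it offers.
- The arm moves only by the tool step_arm, never from a script. Its argument "rows" is text: rows parted by semicolons, each of 7 numbers parted by spaces: the shift along the tool's x, y, z in mm, then the turn, a rotation vector about the tool's x, y, z in degrees, then the finger opening in mm, from 0 to 94. In form: tx ty tz wx wy wz hand; .... A call has 1 to 12 rows; each row shifts and turns the commanded pose from where the row before left it, along the tool's axes as they then stand; what a row does not reach is not made up. A row lasts 1/12 s, in which the tool goes at most 41.7 mm and 7.16 degrees, less where a joint would pass 70% of its speed; a pose out of reach is approached as far as the arm can. A call with a gripper value outside its range is refused whole. The fingers move at their own pace and stop on an object; "grip_force" is the grip in N (left out, the last holds). Time passes only in rows, so rows that do not move let the fingers close. It gives the time, the measured TCP pose, the force, the opening and the grip force at its end, in the units of the state.
- manip.sense(): the state, without advancing time (a new reading comes with each control period).
- manip.snapshot(name): name is "scene" or "top"; returns a dict with "frame" (384x512x3 uint8, red, green, blue), "vfov" (degrees; the focal length in pixels is half the picture's height over the tangent of half this angle, whatever the lens; pixels are square), "cx", "cy" (the principal point, pixels), "origin" and "rotation" of the camera in the world. Camera axes: x right, y down, z forward; pixel columns grow to the right and rows downward; lengths in mm; the calibration is good to about 2 mm. A picture is of the moment at which its call begins. There is no depth.
- manip.job_done(): hands the job in; it is judged then, once.
Trained networks look in a picture, given as the dict that the camera call returned (one of the last four; its "shot" number tells which), for a name from the list of things; names that differ only in an ending like _2 or _b are one class to them, and where a whole thing is asked for, a point or a joint stands for the part that bears it (a point fixed in the world has none). Each returns a list of dicts, best first, with "score" (0 to 1); they miss things now and then, are a little off and sometimes report something else, mostly with a low value. They report only what shows in the picture. A call takes as long as a camera call.
- manip.look_for(target, picture): "extent" ([left, top, right, bottom] in pixels, round what is visible of it).
The state is a dict: "t": time; "joints": joint angles; "dq": joint speeds; "tau": joint torques, N m; "eef_pos": TCP position; "tool_rot": TCP orientation; "wrist_force": force on the tool from outside, world axes, zero at the start; "torque": the same for the moment, N m; "grip_width": finger opening in mm; "finger_force": force on a finger pad.
Only numpy, scipy, OpenCV 4.12 (cv2) and the standard library are available. Lean on these libraries where they do the work, as an engineer would, in place of code of your own. Each camera call takes 0.05 s, during which the arm holds its last target. There are 200 camera calls.

TASK

Get the hand coffee grinder ready for cranking: stand the lying grinder upright on the worktop and let go, then take it again and lower it, without dropping it, into the open clamp of the bench stand, its flat side towards the clamp pad, until its foot rests on the rubber disc. Then swing the red cam lever all the way over to its stop, so that the grinder is clamped fast, and let go. Leave the crank, coffee jar, timer and teaspoon where they are.

Things in the scene. Friction and masses are not known exactly. Their poses are not given: they have to be found in the camera images.
- grinder: hand coffee grinder without crank: D-shaped tube, dark grey above, brown wood below, 50 mm diameter, one flat along its length (17 mm from the axis, 36 mm wide), foot chamfered 3 mm, tube 120 mm long, 132 mm with the spindle, 0.27 to 0.53 kg. Origin: centre of the foot; z along the tube to the top; the flat faces its -x. It starts lying on the flat, axis 17 mm high, top end to the robot's right
- grinder_flat (a point): point in the middle of the grinder's flat, 60 mm above its foot (17 mm from the axis)
- stand: fixed stand: grey base 138 x 124 x 10 mm, upright at the back, bright clamp head from 48 to 74 mm above the worktop (nothing higher than 77), open from above. Origin: on the worktop on the clamp's axis, z up, -x the front. Opening seen from above: V jaw at the back (+x) that fits the tube centred at the origin, ring of 56 mm bore round it, flat pad in front
- stand_seat (a point): centre of the rubber disc on the base plate, 12 mm above the worktop: where the centre of the grinder's foot must be
- clamp_pad: black flat pad, 34 mm wide, 18 mm high, that the cam pushes up to 7.5 mm towards the stand's +x against the grinder's flat; it springs back as the lever opens. Fully open it stands 5 mm clear of the flat of a grinder resting in the V (4.4 mm at lever 0.25 rad); the round side does not fit there. Origin: middle of its back face
- cam_lever (a joint): cam lever's vertical hinge, rad: 0 open (starts at 0 to 0.25), 2.95 closed at its stop. Closes clockwise from above: open it points to the stand's right and front (249 degrees anticlockwise from the stand's +x), it swings round the front to point left (80). Empty it stays where put; with the grinder in it stiffens from 1.2 rad (a few N), springs back if let go before 2.6, past that holds itself
- lever_pivot (a point): the lever's hinge axis: 41.5 mm in front of (-x) the stand's origin, 61 mm above the worktop, at the lever's middle height
- lever_tip (a point): the free end of the cam lever, 78 mm from the pivot, at mid-height. The lever is 10 mm thick and 20 mm high (51 to 71 mm above the worktop), black near the hub and red on its outer 40 mm
- crank: the grinder's crank, taken off: flat steel bar 118 mm long with a brown wooden knob, lying at the back; leave it
- jar_1: coffee jar with a black lid, 66 mm diameter, 105 mm high; leave it
- egg_timer: white and red kitchen timer, 60 mm diameter, 45 mm high; leave it
- teaspoon_1: steel teaspoon, 137 mm long; leave it

How it is judged:
By the outcome, as a careful person would: the job done as asked, in the order asked, and still so for the second after the job is handed in, with the robot touching nothing.
It also fails if it takes over 72 s, if anything falls off the work surface, if the arm or the gripper's body presses on something with over 40 N, if the wrist force passes 120 N, or if a joint passes its speed limit or range.

## Working session

There is one attempt and no reset: what is moved stays moved. The work goes in short steps, Python scripts to look and compute and a tool call to move; the robot and the scene stay as the last step left them, time stands still between calls to the robot, and variables do not carry over. Pictures are saved under pics/ and viewed, at most 10 in all, crops included, and the job is handed in when it is done.

Besides the shell and the picture viewer there is one more tool, called after "Call:" as a command line: name --argument value ..., lists and objects as JSON in quotes. step_arm: Moves the arm, as the interface text tells. Its arguments: {"type":"object","properties":{"rows":{"type":"string"},"grip_force":{"type":"number"}},"required":["rows"]}

```bash
mkdir -p pics
cat > h.py <<'E'
import numpy as np,cv2
from rig import manip
from scipy.spatial.transform import Rotation as R
def K(s):
    f=s["frame"].shape[0]/2/np.tan(np.radians(s["vfov"])/2); return f
def ray(s,px,z):
    f=K(s); d=np.array([(px[0]-s["cx"])/f,(px[1]-s["cy"])/f,1.]); d=np.array(s["rotation"])@d
    o=np.array(s["origin"]); return o+d*(z-o[2])/d[2]
def proj(s,p):
    c=np.array(s["rotation"]).T@(np.array(p,float)-np.array(s["origin"])); f=K(s)
    return np.array([s["cx"]+f*c[0]/c[2],s["cy"]+f*c[1]/c[2]])
def save(s,n,box=None,k=1):
    im=s["frame"][:,:,::-1]
    if box: im=im[box[1]:box[3],box[0]:box[2]]
    cv2.imwrite("pics/"+n,cv2.resize(im,None,fx=k,fy=k,interpolation=cv2.INTER_CUBIC))
E
python3 - <<'E'
from h import *
a=manip.snapshot("scene");b=manip.snapshot("top")
for s in(a,b):
    print(np.round(s["origin"]),np.round(s["rotation"],3).tolist(),s["vfov"],s["cx"],s["cy"])
    for n in["grinder","stand","clamp_pad","cam_lever","crank","jar_1","egg_timer","teaspoon_1"]:
        print(n,[(np.round(d["extent"]).tolist(),round(d["score"],2)) for d in manip.look_for(n,s)[:2]])
save(a,"a.png",None,1.5);save(b,"b.png",None,1.5)
st=manip.sense();print(st)
E
```

```text
[ 109.  724. 1062.] [-0.848, 2.618, -0.978] 54.725183903587705 255.55015377203324 193.87128540853024
grinder [([286.0, 155.0, 308.0, 179.0], 0.91)]
stand [([215.0, 217.0, 262.0, 256.0], 0.61)]
clamp_pad []
cam_lever [([247.0, 214.0, 267.0, 236.0], 0.65)]
crank [([219.0, 171.0, 237.0, 191.0], 0.52)]
jar_1 [([162.0, 251.0, 184.0, 288.0], 0.86)]
egg_timer [([203.0, 189.0, 218.0, 209.0], 0.72)]
teaspoon_1 []
[ 416.   27. 1383.] [-2.165, 2.106, -0.208] 43.639859966843545 252.13569020990454 191.9133348359458
grinder [([311.0, 205.0, 356.0, 226.0], 0.69)]
stand [([172.0, 193.0, 221.0, 249.0], 0.82), ([207.0, 145.0, 232.0, 169.0], 0.45)]
clamp_pad []
cam_lever []
crank [([240.0, 149.0, 282.0, 161.0], 0.5)]
jar_1 [([93.0, 170.0, 123.0, 202.0], 0.96), ([169.0, 194.0, 223.0, 245.0], 0.56)]
egg_timer [([209.0, 146.0, 231.0, 171.0], 0.92), ([171.0, 189.0, 224.0, 244.0], 0.17)]
teaspoon_1 [([374.0, 164.0, 403.0, 207.0], 0.72)]
{'t': 0.9, 'joints': array([-1.38858359e+00,  2.99900175e-01,  1.52100210e+00, -3.66525296e-05,
        1.32069869e+00, -6.66088233e-02]), 'dq': array([-0.00080366,  0.00078813,  0.00051456,  0.00149507,  0.0026211 ,
        0.00145879]), 'tau': array([ 1.32969672e-03, -5.31656742e+01, -3.52910042e+01,  7.10131251e-02,
        2.12755526e-02, -5.95879169e-05]), 'eef_pos': array([ 135.42521773, -533.05529843,  205.44459442]), 'tool_rot': array([-3.11730317e+00, -3.89853877e-01,  5.64440219e-05]), 'wrist_force': array([ 0.75952735,  0.37067548, -0.37246607]), 'torque': array([-0.00725059, -0.00197317,  0.02376702]), 'finger_force': 0.0, 'grip_width': 94.2234050682441}
```

View pics/a.png

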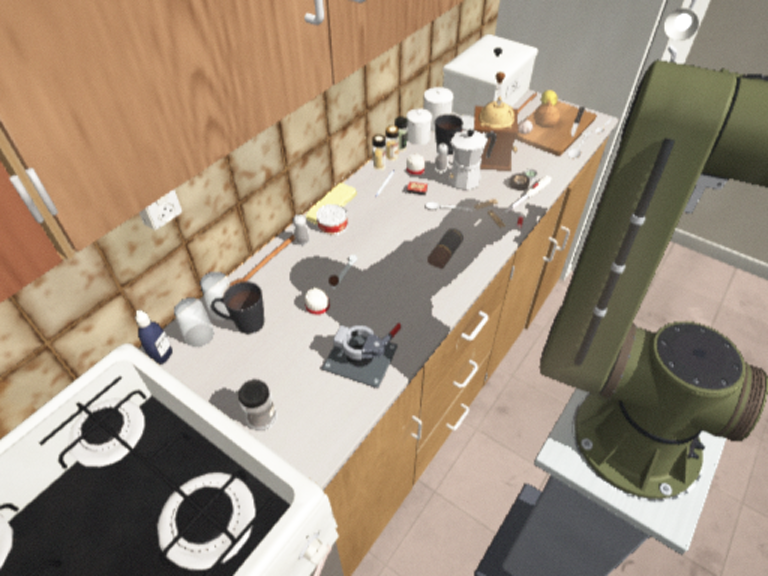

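View pics/b.png

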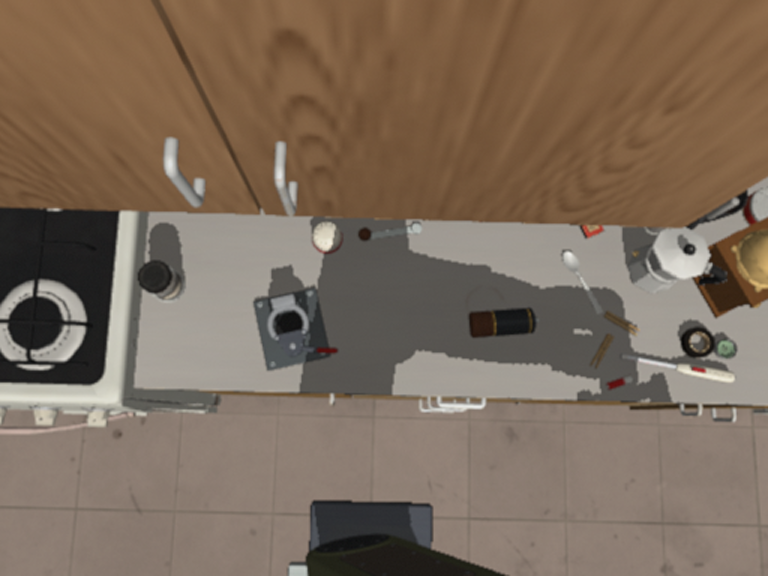

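The top view shows the grinder at about (335,215), the stand at (195,218) with its lever pointing right to (225,234), all unobstructed.

```bash
sed -i 's/^def K(s):/def K(s):\n    s["rotation"]=R.from_rotvec(s["rotation"]).as_matrix() if np.ndim(s["rotation"])==1 else s["rotation"]/' h.py
python3 - <<'E'
from h import *
b=manip.snapshot("top");a=manip.snapshot("scene");f=K(b);K(a)
print("mm/px",1383/f,np.round(b["rotation"],3).tolist())
x1=cv2.resize(b["frame"][185:255,160:240,::-1],None,fx=7,fy=7,interpolation=cv2.INTER_CUBIC)
x2=cv2.resize(b["frame"][185:255,305:365,::-1],None,fx=4,fy=4,interpolation=cv2.INTER_CUBIC)
c=np.zeros((490,800,3),np.uint8);c[:,:560]=x1;c[:280,560:]=x2;cv2.imwrite("pics/c.png",c)
x1=cv2.resize(a["frame"][205:265,205:280,::-1],None,fx=6,fy=6,interpolation=cv2.INTER_CUBIC)
x2=cv2.resize(a["frame"][145:190,270:320,::-1],None,fx=6,fy=6,interpolation=cv2.INTER_CUBIC)
c=np.zeros((360,750,3),np.uint8);c[:,:450]=x1;c[:270,450:]=x2;cv2.imwrite("pics/d.png",c)
for n,p in dict(jar=(105,187),timer=(217,157),crank1=(241,157),crank2=(281,152),spoon=(385,185),foot=(313,216),top=(357,213.5)).items(): print(n,ray(b,p,20).round())
E
```

```text
mm/px 2.8839512521070247 [[0.026, -0.984, 0.177], [-0.999, -0.029, -0.014], [0.019, -0.177, -0.984]]
jar [664. 431.  20.]
timer [762. 113.  20.]
crank1 [764.  43.  20.]
crank2 [783. -74.  20.]
spoon [ 694. -378.   20.]
foot [ 597. -169.   20.]
top [ 608. -295.   20.]
```

View pics/c.png

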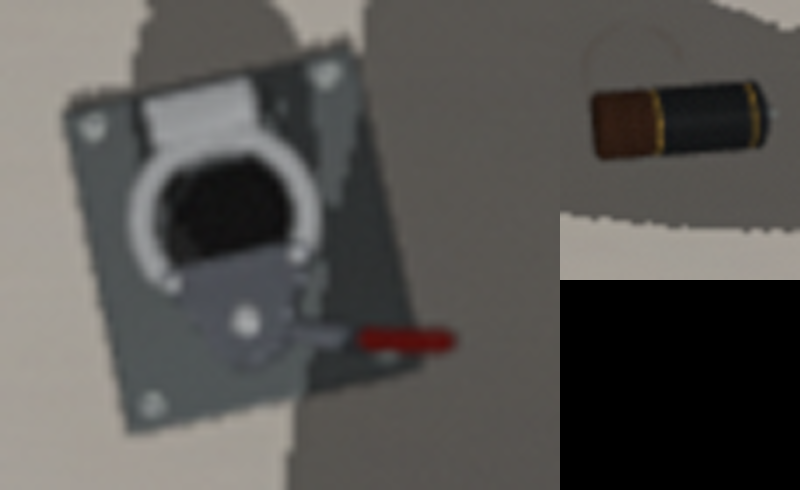

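View pics/d.png

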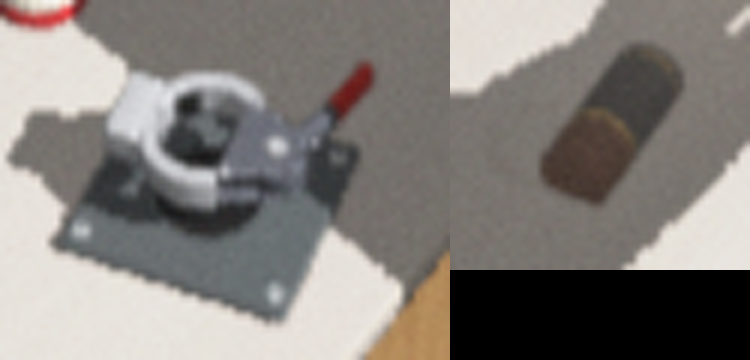

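Run:
```python
from h import *
from scipy.optimize import least_squares
b=manip.snapshot("top");a=manip.snapshot("scene");K(a);K(b)
T=lambda u,v:(160+(u+.5)/7-.5,185+(v+.5)/7-.5); G=lambda u,v:(305+(u-560+.5)/4-.5,185+(v+.5)/4-.5)
S=lambda u,v:(205+(u+.5)/6-.5,205+(v+.5)/6-.5); H=lambda u,v:(270+(u-450+.5)/6-.5,145+(v+.5)/6-.5)
for n,p in dict(TL=(68,102),TR=(350,42),BR=(420,365),BL=(128,432)).items(): print(n,ray(b,T(*p),8).round(1))
print("hub",ray(b,T(247,322),77).round(1),ray(a,S(278,146),77).round(1))
print("tip",ray(b,T(456,342),66).round(1),ray(a,S(370,68),66).round(1))
print("ringc top",ray(b,T(226,215),74).round(1), "scene", ray(a,S(205,142),74).round(1))
for n,p in dict(s1=(95,127),s2=(326,74),s3=(152,403)).items(): print(n,ray(b,T(*p),11).round(1))
print("scene corners",ray(a,S(55,243),8).round(1),ray(a,S(280,322),8).round(1))
# grinder
print("g foot/top top view",ray(b,G(594,127),18).round(1),ray(b,G(763,116),18).round(1),"spindle",ray(b,G(775,113),17).round(1))
def edges(p0,az):
    pass
# model silhouette fit: D tube, compare bounding pts in both views
print("scene foot corners lower", ray(a,H(541,165),0).round(1),ray(a,H(605,205),0).round(1),"sides",ray(a,H(683,70),17).round(1))
for nm,s in(("b",b),("a",a)):
    for n in["grinder","stand"]:
        d=manip.look_for(n,s)[:1]; print(nm,n,np.round(d[0]["extent"],1) if d else d)
```

```text
TL [635.5 246.9   8. ]
TR [664.1 131.5   8. ]
BR [530.9  97.4   8. ]
BL [500.4 214.9   8. ]
hub [540.  161.6  77. ] [539.9 162.8  77. ]
tip [535.4  80.7  66. ] [534.6  82.8  66. ]
ringc top [582.  172.1  74. ] scene [575.  182.2  74. ]
s1 [624.9 234.7  11. ]
s2 [649.8 140.7  11. ]
s3 [512.2 205.4  11. ]
scene corners [631.8 250.4   8. ] [499.2 217.5   8. ]
g foot/top top view [ 595.9 -169.3   18. ] [ 607.3 -291.2   18. ] spindle [ 609.9 -300.2   17. ]
scene foot corners lower [ 629.3 -184.3    0. ] [ 575.3 -178.1    0. ] sides [ 591.9 -302.4   17. ]
b grinder [308.6 204.9 361.8 222.7]
b stand [171.2 191.1 226.1 248.3]
a grinder [286.  149.3 309.2 179.8]
a stand [216.  215.9 263.5 256.9]
```

Call:
step_arm --rows "33 -10 5 0 0 0 94;33 -10 5 0 0 0 94;33 -10 5 0 0 0 94;33 -10 5 0 0 0 94;33 -10 5 0 0 0 94;33 -10 5 0 0 0 94;33 -10 5 0 0 0 94;33 -10 5 0 0 0 94"

```text
t: 1.97
eef_pos: [372.9, -389.4, 165.4]
tool_rot: [3.117, 0.39, 0.0]
wrist_force: [-0.7, 0.1, -1.6]
grip_width: 93.8
finger_force: 0.0
```

Call:
step_arm --rows "33 -10 5 0 0 0 94;33 -10 5 0 0 0 94;33 -10 5 0 0 0 94;33 -10 5 0 0 0 94;33 -10 5 0 0 0 94;33 -10 5 0 0 0 94;33 -10 0 0 0 0 94;33 -10 0 0 0 0 94"

```text
t: 2.63
eef_pos: [609.0, -246.7, 135.0]
tool_rot: [-3.117, -0.39, 0.001]
wrist_force: [0.1, -0.2, 0.3]
grip_width: 93.9
finger_force: 0.0
```

Call:
step_arm --rows "0 0 0 0 0 -6.7 94;0 0 0 0 0 -6.7 94;0 0 0 0 0 -6.7 94;0 0 0 0 0 -6.7 94;0 0 0 0 0 -6.7 94;0 0 0 0 0 -6.7 94;0 0 0 0 0 -6.7 94;0 0 0 0 0 -6.7 94;0 0 0 0 0 -6.7 94;0 0 0 0 0 -6.7 94;0 0 0 0 0 -6.7 94;0 0 0 0 0 -7 94"

```text
t: 3.63
eef_pos: [607.8, -248.0, 135.3]
tool_rot: [-2.117, -2.321, 0.0]
wrist_force: [-0.6, 1.1, 1.0]
grip_width: 94.4
finger_force: 0.0
```

Call:
step_arm --rows "0 0 0 0 -7 0 94;0 0 0 0 -7 0 94;0 0 0 0 -7 0 94;0 0 0 0 0 0 94"

```text
t: 3.97
eef_pos: [607.7, -245.6, 134.7]
tool_rot: [1.919, 2.101, -0.364]
wrist_force: [1.2, 0.0, -0.3]
grip_width: 93.8
finger_force: 0.0
```

```bash
cat > st.py <<'E'
from h import *
s=manip.sense();M=R.from_rotvec(s["tool_rot"]).as_matrix()
print("t",round(s["t"],2),"q",s["joints"].round(3),"p",s["eef_pos"].round(1),"F",s["wrist_force"].round(1),"w",round(s["grip_width"],1),"ff",round(s["finger_force"],1))
print(M.round(3).tolist(),"gp",(s["eef_pos"]-19*M[:,2]).round(1))
E
python3 st.py
```

```text
t 3.97 q [-0.301  0.529  1.414 -0.391  1.085 -0.227] p [ 607.7 -245.6  134.7] F [ 1.2  0.  -0.3] w 93.8 ff 0.0
[[-0.085, 0.996, 0.031], [0.927, 0.09, -0.363], [-0.364, -0.002, -0.931]] gp [ 607.1 -238.7  152.4]
```

```bash
cat > k.py <<'E'
from h import *
rz=lambda a:R.from_euler('z',a).as_matrix(); ry=lambda a:R.from_euler('y',a).as_matrix()
def fo(q,C): return rz(q[0])@ry(q[1]+q[2])@rz(q[3])@ry(q[4])@rz(q[5])@C
lim=np.array([[-3.03,3.03],[-.79,2.21],[.23,2.52],[-1.04,4.18],[0,3.07],[-2.55,2.55]])
E
python3 - <<'E'
from k import *
s=manip.sense();M=R.from_rotvec(s["tool_rot"]).as_matrix();q=s["joints"]
q0=np.array([-1.38858,.2999,1.521,0,1.3207,-.0666]);M0=R.from_rotvec([-3.117303,-.389854,0]).as_matrix()
C=fo(q0,np.eye(3)).T@M0; print(C.round(3)); print(np.abs(fo(q,C)-M).max())
C=np.round(C); 
def wr(j1,th,T):
    W=(rz(j1)@ry(th)).T@T@C.T
    j5=np.arccos(W[2,2]); out=[]
    j4=np.arctan2(W[1,2],W[0,2]); j6=np.arctan2(W[2,1],-W[2,0])
    if j4<-1.04:j4+=2*np.pi
    return j4,j5,j6
for A in range(0,360,15):
    a=np.radians(A); z=np.array([np.cos(a),np.sin(a),0])
    x=np.array([0,0,-1.]); T=np.c_[x,np.cross(z,x),z]
    TL=np.c_[-z,np.cross([0,0,-1],-z),[0,0,-1]]
    for g in[(560,-150)]:
        w=np.array(g)-200*z[:2]; j1=np.arctan2(w[1],w[0])
        jl=np.arctan2(g[1],g[0])
        print(A,g,"j1 %.2f"%j1,"up",np.round([wr(j1,t,T) for t in(1.7,2.1,2.4)],2).tolist(),"lying j6 %.2f"%wr(jl,1.9,TL)[2])
E
```

```text
[[ 0. -1. -0.]
 [ 1.  0.  0.]
 [-0. -0.  1.]]
1.4347725455707283e-05
0 (560, -150) j1 -0.39 up [[1.87, 0.41, 2.82], [2.45, 0.65, 2.15], [2.63, 0.9, 1.91]] lying j6 -1.83
15 (560, -150) j1 -0.50 up [[1.7, 0.77, 2.96], [2.06, 0.9, 2.44], [2.23, 1.06, 2.14]] lying j6 -2.09
30 (560, -150) j1 -0.57 up [[1.64, 1.1, 3.0], [1.82, 1.17, 2.56], [1.93, 1.26, 2.25]] lying j6 -2.36
45 (560, -150) j1 -0.61 up [[1.59, 1.4, 3.01], [1.66, 1.42, 2.61], [1.7, 1.45, 2.3]] lying j6 -2.62
60 (560, -150) j1 -0.61 up [[1.56, 1.66, 3.01], [1.53, 1.65, 2.61], [1.51, 1.63, 2.31]] lying j6 -2.88
75 (560, -150) j1 -0.59 up [[1.53, 1.9, 3.01], [1.4, 1.86, 2.59], [1.32, 1.79, 2.28]] lying j6 -3.14
90 (560, -150) j1 -0.56 up [[1.49, 2.12, 2.99], [1.27, 2.05, 2.54], [1.14, 1.94, 2.23]] lying j6 2.88
105 (560, -150) j1 -0.51 up [[1.45, 2.34, 2.96], [1.11, 2.22, 2.46], [0.95, 2.06, 2.15]] lying j6 2.62
120 (560, -150) j1 -0.46 up [[1.38, 2.54, 2.91], [0.93, 2.37, 2.33], [0.74, 2.17, 2.04]] lying j6 2.36
135 (560, -150) j1 -0.39 up [[1.27, 2.73, 2.81], [0.69, 2.49, 2.15], [0.51, 2.25, 1.91]] lying j6 2.09
150 (560, -15
[... 722 characters left out ...]
j1 0.07 up [[4.76, 1.9, 0.14], [4.88, 1.86, 0.55], [4.96, 1.79, 0.86]] lying j6 0.00
270 (560, -150) j1 0.09 up [[4.72, 1.66, 0.13], [4.76, 1.65, 0.53], [4.78, 1.63, 0.83]] lying j6 -0.26
285 (560, -150) j1 0.08 up [[4.69, 1.4, 0.13], [4.62, 1.42, 0.54], [4.58, 1.45, 0.84]] lying j6 -0.52
300 (560, -150) j1 0.05 up [[4.65, 1.1, 0.14], [4.46, 1.17, 0.58], [4.35, 1.26, 0.89]] lying j6 -0.79
315 (560, -150) j1 -0.02 up [[4.58, 0.77, 0.19], [4.23, 0.9, 0.7], [4.06, 1.06, 1.01]] lying j6 -1.05
330 (560, -150) j1 -0.13 up [[4.41, 0.41, 0.33], [3.83, 0.65, 0.99], [3.66, 0.9, 1.23]] lying j6 -1.31
345 (560, -150) j1 -0.26 up [[3.14, 0.13, 1.57], [3.14, 0.53, 1.57], [3.14, 0.83, 1.57]] lying j6 -1.57
```

Call:
step_arm --rows "0 0 0 0 7 0 94;0 0 0 0 7 0 94;0 0 0 0 7 0 94;-7 -4 0 0 0 0 94;0 0 35 0 0 0 94;0 0 35 0 0 0 94;0 0 30 0 0 0 94;0 0 0 0 0 0 94;0 0 0 0 0 0 94"

```text
t: 4.72
eef_pos: [603.8, -255.2, 34.9]
tool_rot: [-2.122, -2.314, 0.002]
wrist_force: [-0.1, -0.6, 1.2]
grip_width: 94.1
finger_force: 0.0
```

```bash
python3 st.py
```

```text
t 4.72 q [-4.550e-01  7.040e-01  1.337e+00 -1.000e-03  1.103e+00 -5.420e-01] p [ 603.8 -255.2   34.9] F [-0.1 -0.6  1.2] w 94.1 ff 0.0
[[-0.087, 0.996, -0.002], [0.996, 0.087, 0.0], [0.0, -0.002, -1.0]] gp [ 603.9 -255.2   53.9]
```

Call:
step_arm --rows "0 0 16 0 0 0 94;0 0 14.5 0 0 0 94;0 0 0 0 0 0 94;0 0 0 0 0 0 45;0 0 0 0 0 0 40;0 0 0 0 0 0 40;0 0 0 0 0 0 40;0 0 0 0 0 0 40;0 0 0 0 0 0 40;0 0 0 0 0 0 40" --grip_force 40

```text
t: 5.55
eef_pos: [604.5, -255.3, 5.1]
tool_rot: [2.123, 2.315, 0.0]
wrist_force: [2.3, -0.4, 0.5]
grip_width: 50.5
finger_force: 1.0
```

```bash
python3 st.py
```

```text
t 5.55 q [-0.455  0.743  1.347  0.     1.051 -0.542] p [ 604.5 -255.3    5.1] F [ 2.3 -0.4  0.5] w 50.5 ff 1.0
[[-0.086, 0.996, 0.0], [0.996, 0.086, -0.0], [-0.0, 0.0, -1.0]] gp [ 604.5 -255.3   24.1]
```

Call:
step_arm --rows "0 0 0 0 0 0 40;0 0 0 0 0 0 40;0 0 -5 0 0 0 40;0 0 -15 0 0 0 40;0 0 -30 0 0 0 40;0 0 -30 0 0 0 40;0 0 -20 0 0 0 40;0 0 0 0 0 0 40"

```text
t: 6.22
eef_pos: [605.8, -256.0, 109.5]
tool_rot: [2.119, 2.311, 0.003]
wrist_force: [0.7, 0.1, -4.0]
grip_width: 49.5
finger_force: 40.0
```

```bash
python3 st.py
python3 - <<'E'
from h import *
a=manip.snapshot("scene");save(a,"e.png",(240,100,380,230),5)
E
```

```text
t 6.22 q [-0.455  0.619  1.289 -0.     1.228 -0.542] p [ 605.8 -256.   109.5] F [ 0.7  0.1 -4. ] w 49.5 ff 40.0
[[-0.086, 0.996, 0.005], [0.996, 0.086, -0.003], [-0.003, 0.005, -1.0]] gp [ 605.7 -255.9  128.5]
```

View pics/e.png

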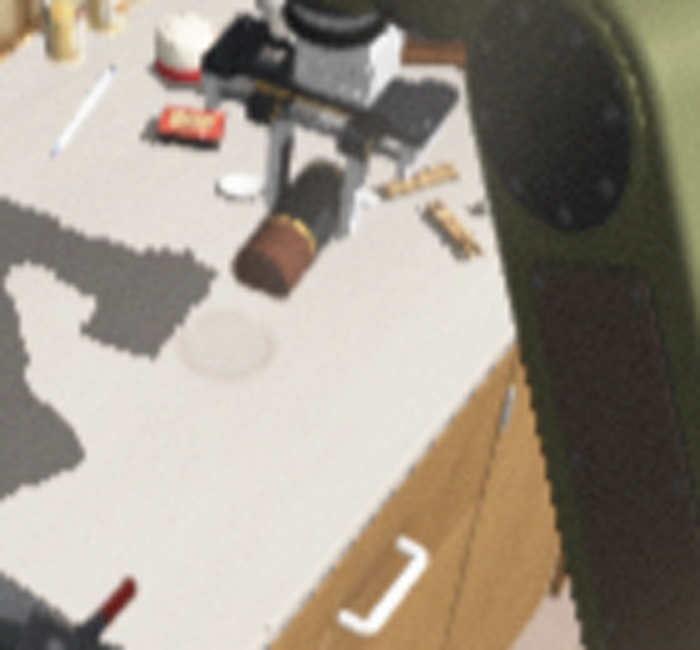

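Call:
step_arm --rows "25 -10 -2 0 0 0 40;25 -10 -2 0 0 0 40;25 -10 -2 0 0 0 40;25 -10 -2 0 0 0 40;25 -10 -2 0 0 0 40;25 -10 -2 0 0 0 40"

```text
t: 6.77
eef_pos: [529.8, -109.7, 114.6]
tool_rot: [-2.121, -2.313, 0.003]
wrist_force: [0.6, -0.4, -4.7]
grip_width: 49.4
finger_force: 40.0
```

Call:
step_arm --rows "0 0 0 0 0 6.8 40;0 0 0 0 0 6.8 40;0 0 0 0 0 6.8 40;0 0 0 0 0 6.8 40;0 0 0 0 0 6.8 40;0 0 0 0 0 6.8 40;0 0 0 0 0 6.8 40;0 0 0 0 0 6.8 40;0 0 0 0 0 6.8 40;0 0 0 0 0 6.8 40;0 0 0 0 0 6.8 40"

```text
t: 7.68
eef_pos: [530.4, -110.7, 114.5]
tool_rot: [-3.093, -0.54, 0.006]
wrist_force: [-0.4, -0.2, -4.8]
grip_width: 49.5
finger_force: 40.0
```

Call:
step_arm --rows "0 0 0 0 0 6.8 40;0 0 0 0 0 6.8 40;0 0 0 0 0 6.8 40;0 0 0 0 0 6.8 40;0 0 0 0 0 6.8 40;0 0 0 0 0 6.8 40;0 0 0 0 0 6.8 40;0 0 0 0 0 6.8 40;0 0 0 0 0 6.8 40;0 0 0 0 0 6.8 40;0 0 0 0 0 6.8 40;0 0 0 0 0 6.8 40"

```text
t: 8.68
eef_pos: [530.5, -110.7, 114.5]
tool_rot: [2.695, -1.613, -0.006]
wrist_force: [0.4, 0.6, -4.6]
grip_width: 49.4
finger_force: 40.0
```

```bash
python3 st.py
```

```text
t 8.68 q [-0.273  0.377  1.642  0.     1.127  2.376] p [ 530.5 -110.7  114.5] F [ 0.4  0.6 -4.6] w 49.4 ff 40.0
[[0.473, -0.881, -0.004], [-0.881, -0.473, 0.001], [-0.003, 0.003, -1.0]] gp [ 530.5 -110.7  133.5]
```

Call:
step_arm --rows "0 0 0 0 -6.9 0 40;0 0 0 0 -6.9 0 40;0 0 0 0 -6.9 0 40;0 0 0 0 -6.9 0 40;0 0 0 0 -6.9 0 40;0 0 0 0 -6.9 0 40"

```text
t: 9.18
eef_pos: [531.2, -111.3, 115.3]
tool_rot: [-2.266, 1.348, 0.866]
wrist_force: [-0.9, 0.9, -5.4]
grip_width: 49.5
finger_force: 40.0
```

```bash
python3 st.py
```

```text
t 9.18 q [-0.466  0.726  1.268  0.397  1.765  2.13 ] p [ 531.2 -111.3  115.3] F [-0.9  0.9 -5.4] w 49.5 ff 40.0
[[0.355, -0.879, -0.319], [-0.655, -0.477, 0.585], [-0.667, 0.001, -0.745]] gp [ 537.2 -122.4  129.4]
```

Call:
step_arm --rows "0 0 0 0 -6.9 0 40;0 0 0 0 -6.9 0 40;0 0 0 0 -6.9 0 40;0 0 0 0 -6.9 0 40;0 0 0 0 -6.9 0 40;0 0 0 0 -6.8 0 40;0 0 0 0 -6.8 0 40;0 0 0 0 0 0 40;0 0 0 0 0 0 40"

```text
t: 9.93
eef_pos: [531.1, -110.5, 113.8]
tool_rot: [-1.572, 0.939, 1.563]
wrist_force: [0.0, -0.7, -4.3]
grip_width: 49.7
finger_force: 40.0
```

```bash
python3 st.py
python3 - <<'E'
from h import *
a=manip.snapshot("scene");p=proj(a,[530,-110,60]);print(p);x,y=p.astype(int);save(a,"f.png",(x-60,y-55,x+60,y+45),5)
E
```

```text
t 9.93 q [-0.534  1.162  0.973  0.834  2.376  2.251] p [ 531.1 -110.5  113.8] F [ 0.  -0.7 -4.3] w 49.7 ff 40.0
[[0.001, -0.879, -0.477], [-0.009, -0.477, 0.879], [-1.0, 0.004, -0.008]] gp [ 540.2 -127.2  114. ]Traceback (most recent call last):
  File "<stdin>", line 2, in <module>
  File "h.py", line 12, in proj
    return np.array([s["cx"]+f*c[0]/c[2],s["cy"]+f*c[1]/c[2]])
                               ~^^^
IndexError: invalid index to scalar variable.
```

Call:
step_arm --rows "10 0 0 0 0 0 40;8 0 0 0 0 0 40;4 0 0 0 0 0 40;0 0 0 0 0 0 40"

```text
t: 10.32
eef_pos: [531.6, -111.0, 94.1]
tool_rot: [-1.574, 0.936, 1.561]
wrist_force: [0.3, 0.5, -4.7]
grip_width: 49.1
finger_force: 40.0
```

```bash
sed -i 's/^    c=np.array(s\["rotation"\]).T/    f=K(s);c=np.array(s["rotation"]).T/' h.py; python3 st.py
python3 - <<'E'
from h import *
a=manip.snapshot("scene");p=proj(a,[540,-127,60]);print(p);x,y=p.astype(int);save(a,"f.png",(x-60,y-55,x+60,y+45),5)
print(proj(a,[540,-127,0])-[x-60,y-55])
E
```

```text
t 10.32 q [-0.534  1.196  0.956  0.819  2.364  2.228] p [ 531.6 -111.    94.1] F [ 0.3  0.5 -4.7] w 49.1 ff 40.0
[[0.004, -0.878, -0.478], [-0.008, -0.478, 0.878], [-1.0, 0.001, -0.009]] gp [ 540.7 -127.7   94.3]
[297.46403789 179.8005269 ]
[59.18743279 66.55304806]
```

View pics/f.png

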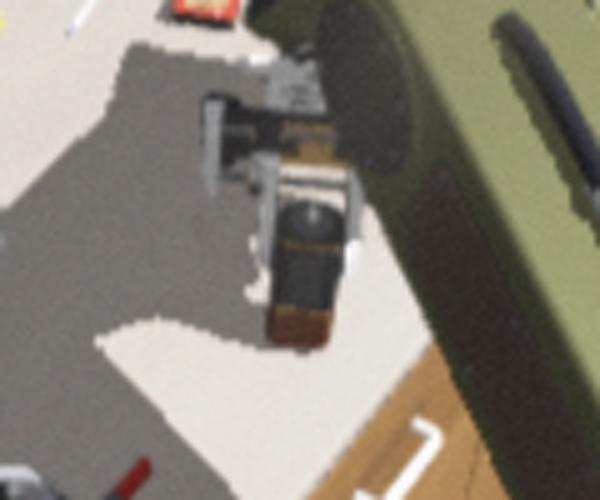

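Call:
step_arm --rows "2 0 0 0 0 0 40;2 0 0 0 0 0 40;1 0 0 0 0 0 40;0 0 0 0 0 0 40"

```text
t: 10.7
eef_pos: [531.7, -111.2, 89.8]
tool_rot: [-1.574, 0.936, 1.561]
wrist_force: [-0.8, 0.2, -4.4]
grip_width: 49.6
finger_force: 40.0
```

Call:
step_arm --rows "1 0 0 0 0 0 40;0 0 0 0 0 0 40"

```text
t: 10.87
eef_pos: [531.8, -111.2, 88.9]
tool_rot: [-1.574, 0.936, 1.56]
wrist_force: [-1.2, 0.6, -4.7]
grip_width: 49.4
finger_force: 40.0
```

Call:
step_arm --rows "1 0 0 0 0 0 40;0 0 0 0 0 0 40"

```text
t: 11.03
eef_pos: [531.8, -111.2, 87.8]
tool_rot: [-1.574, 0.936, 1.56]
wrist_force: [0.2, -0.6, -5.0]
grip_width: 49.4
finger_force: 40.0
```

Call:
step_arm --rows "1 0 0 0 0 0 40;0 0 0 0 0 0 40"

```text
t: 11.2
eef_pos: [531.8, -111.3, 87.2]
tool_rot: [-1.574, 0.935, 1.56]
wrist_force: [0.3, 0.2, -3.0]
grip_width: 49.2
finger_force: 40.0
```

Call:
step_arm --rows "1 0 0 0 0 0 40;0 0 0 0 0 0 40"

```text
t: 11.37
eef_pos: [531.9, -111.5, 87.0]
tool_rot: [-1.574, 0.933, 1.56]
wrist_force: [0.7, -0.9, 4.8]
grip_width: 49.4
finger_force: 40.0
```

Call:
step_arm --rows "1 0 0 0 0 0 40;0 0 0 0 0 0 40"

```text
t: 11.53
eef_pos: [532.0, -111.7, 86.9]
tool_rot: [-1.574, 0.932, 1.56]
wrist_force: [-0.4, -0.6, 12.1]
grip_width: 49.7
finger_force: 40.0
```

Call:
step_arm --rows "1 0 0 0 0 0 40;0 0 0 0 0 0 40"

```text
t: 11.7
eef_pos: [532.0, -111.8, 86.9]
tool_rot: [-1.575, 0.93, 1.56]
wrist_force: [-0.5, 1.0, 20.0]
grip_width: 49.1
finger_force: 40.0
```

Call:
step_arm --rows "-2.5 0 0 0 0 0 40;0 0 0 0 0 0 40;0 0 0 0 0 0 54;0 0 0 0 0 0 60;0 0 0 0 0 0 75;0 0 0 0 0 0 94;0 0 0 0 0 0 94;0 0 0 0 0 0 94"

```text
t: 12.37
eef_pos: [531.8, -111.3, 86.4]
tool_rot: [-1.574, 0.935, 1.561]
wrist_force: [0.8, 0.1, 0.4]
grip_width: 83.2
finger_force: 0.0
```

```bash
python3 st.py
```

```text
t 12.37 q [-0.535  1.21   0.948  0.814  2.36   2.221] p [ 531.8 -111.3   86.4] F [0.8 0.1 0.4] w 83.2 ff 0.0
[[0.004, -0.878, -0.478], [-0.008, -0.478, 0.878], [-1.0, 0.0, -0.009]] gp [ 540.8 -128.    86.5]
```

Call:
step_arm --rows "0 0 0 0 0 0 94;0 0 -8 0 0 0 94;0 0 -12 0 0 0 94;0 0 -15 0 0 0 94;0 0 -20 0 0 0 94;0 0 -20 0 0 0 94;0 0 0 0 0 0 94"

```text
t: 12.95
eef_pos: [568.1, -179.5, 86.9]
tool_rot: [-1.574, 0.937, 1.558]
wrist_force: [0.0, -0.3, -0.1]
grip_width: 93.7
finger_force: 0.0
```

Call:
step_arm --rows "-20 0 0 0 0 0 94;-30 0 0 0 0 0 94;-30 0 0 0 0 0 94;-30 0 0 0 0 0 94;-30 0 0 0 0 0 94;0 0 0 0 0 0 94"

```text
t: 13.45
eef_pos: [561.3, -174.0, 230.0]
tool_rot: [-1.586, 0.932, 1.548]
wrist_force: [1.0, -0.5, 0.8]
grip_width: 94.3
finger_force: 0.0
```

Call:
step_arm --rows "0 0 0 0 6.9 0 94;0 0 0 0 6.9 0 94;0 0 0 0 6.9 0 94;0 0 0 0 6.9 0 94;0 0 0 0 6.9 0 94;0 0 0 0 6.9 0 94;0 0 0 0 6.9 0 94;0 0 0 0 6.9 0 94;0 0 0 0 6.9 0 94;0 0 0 0 6.9 0 94;0 0 0 0 6.9 0 94;0 0 0 0 6.9 0 94"

```text
t: 14.45
eef_pos: [561.1, -174.3, 224.8]
tool_rot: [-2.65, 1.57, 0.139]
wrist_force: [0.8, -0.4, 0.0]
grip_width: 94.1
finger_force: 0.0
```

```bash
python3 st.py
python3 - <<'E'
from h import *
a=manip.snapshot("scene");b=manip.snapshot("top")
for s in(a,b):
    d=manip.look_for("grinder",s); print([(x["extent"],x["score"]) for x in d[:2]]); print(proj(s,[540.8,-128,0]),proj(s,[540.8,-128,120]))
pa=proj(a,[541,-128,60]).astype(int);pb=proj(b,[541,-128,60]).astype(int)
f=lambda s,p:cv2.resize(s["frame"][p[1]-40:p[1]+40,p[0]-35:p[0]+35,::-1],None,fx=5,fy=5,interpolation=cv2.INTER_CUBIC)
cv2.imwrite("pics/g.png",np.hstack([f(a,pa),f(b,pb)]));print(pa-[35,40],pb-[35,40])
E
```

```text
t 14.45 q [-0.396  0.419  1.32   0.07   1.485  2.236] p [ 561.1 -174.3  224.8] F [ 0.8 -0.4  0. ] w 94.1 ff 0.0
[[0.478, -0.877, -0.048], [-0.872, -0.48, 0.096], [-0.107, -0.004, -0.994]] gp [ 562.  -176.2  243.7]
[([291.7, 164.6, 306.4, 196.0], 0.94)]
[296.14780082 190.30295445] [298.78361144 168.06243694]
[([288.6, 223.6, 307.4, 242.5], 0.53)]
[297.89868581 235.68251288] [303.03124332 231.73385335]
[262 139] [265 193]
```

View pics/g.png

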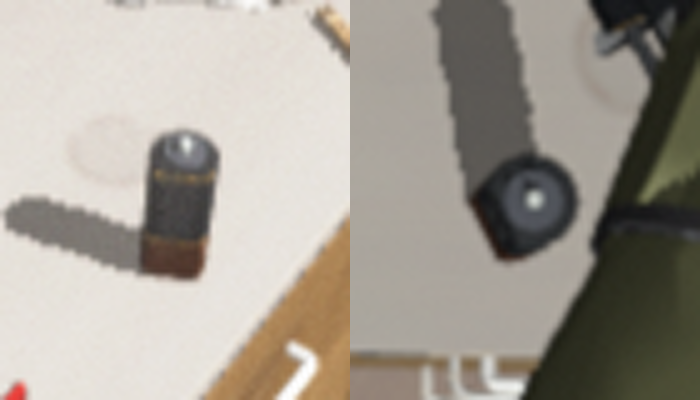

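Call:
step_arm --rows "0 0 0 0 6.2 0 94;0 0 0 0 0 -7 94;0 0 0 0 0 -7 94;0 0 0 0 0 -7 94;0 0 0 0 0 -7 94;0 0 0 0 0 -7 94;0 0 0 0 0 -7 94;0 0 0 0 0 -7 94;0 0 0 0 0 -7 94;0 0 0 0 0 -7 94;0 0 0 0 0 -7 94;0 0 0 0 0 -7 94"

```text
t: 15.65
eef_pos: [561.2, -175.0, 223.2]
tool_rot: [-3.102, -0.432, 0.003]
wrist_force: [0.3, -0.7, 0.6]
grip_width: 93.7
finger_force: 0.0
```

Call:
step_arm --rows "0 0 0 0 0 -7 94;0 0 0 0 0 -6 94;0 0 0 0 0 0 94;0 0 0 0 0 0 94"

```text
t: 15.98
eef_pos: [561.3, -174.8, 223.5]
tool_rot: [-3.038, -0.767, -0.0]
wrist_force: [0.6, 0.3, -0.5]
grip_width: 94.2
finger_force: 0.0
```

```bash
cat >> st.py <<'E'
import sys
if len(sys.argv)>3:
    d=M.T@(np.array([float(v) for v in sys.argv[1:4]])-s["eef_pos"]); print("tool delta",d.round(1),"x az",np.degrees(np.arctan2(M[1,0],M[0,0])).round(1))
E
python3 st.py 543 -131.5 78
```

```text
t 15.98 q [-0.368  0.375  1.379  0.007  1.393  0.707] p [ 561.3 -174.8  223.5] F [ 0.6  0.3 -0.5] w 94.2 ff 0.0
[[0.88, 0.475, -0.002], [0.475, -0.88, 0.008], [0.002, -0.008, -1.0]] gp [ 561.3 -175.   242.5]
tool delta [  4.1 -45.6 145.9] x az 28.3
```

Call:
step_arm --rows "2 -22 0 0 0 0 94;2 -24 0 0 0 0 94;0 0 30 0 0 0 94;0 0 35 0 0 0 94;0 0 35 0 0 0 94;0 0 25 0 0 0 94;0 0 15 0 0 0 94;0 0 6 0 0 0 94;0 0 0 0 0 0 94"

```text
t: 16.73
eef_pos: [542.4, -131.0, 77.4]
tool_rot: [-3.037, -0.769, 0.001]
wrist_force: [0.3, 1.0, 0.8]
grip_width: 94.3
finger_force: 0.0
```

```bash
python3 st.py 543 -131.5 78
```

```text
t 16.73 q [-0.306  0.457  1.623  0.008  1.067  0.765] p [ 542.4 -131.    77.4] F [0.3 1.  0.8] w 94.3 ff 0.0
[[0.88, 0.476, -0.003], [0.476, -0.88, 0.008], [0.001, -0.008, -1.0]] gp [ 542.4 -131.2   96.4]
tool delta [ 0.3  0.7 -0.6] x az 28.4
```

Closing slowly with low force first, then firmer.

Call:
step_arm --rows "0 0 0 0 0 0 60;0 0 0 0 0 0 55;0 0 0 0 0 0 50;0 0 0 0 0 0 46;0 0 0 0 0 0 42;0 0 0 0 0 0 38;0 0 0 0 0 0 34;0 0 0 0 0 0 34;0 0 0 0 0 0 34" --grip_force 10

```text
t: 17.48
eef_pos: [542.9, -130.8, 78.8]
tool_rot: [-3.038, -0.773, -0.003]
wrist_force: [-1.0, 1.5, 2.2]
grip_width: 43.7
finger_force: 9.9
```

Call:
step_arm --rows "0 0 0 0 0 0 34;0 0 0 0 0 0 34;0 0 0 0 0 0 34;0 0 0 0 0 0 34" --grip_force 35

```text
t: 17.82
eef_pos: [542.9, -130.8, 78.8]
tool_rot: [-3.038, -0.773, -0.003]
wrist_force: [-1.9, 3.1, 3.9]
grip_width: 43.2
finger_force: 34.5
```

```bash
python3 st.py 543 -131.5 78
```

```text
t 17.82 q [-0.305  0.455  1.623  0.008  1.066  0.763] p [ 542.9 -130.8   78.8] F [-1.9  3.1  3.9] w 43.2 ff 34.5
[[0.878, 0.478, 0.0], [0.478, -0.878, 0.007], [0.003, -0.006, -1.0]] gp [ 542.9 -130.9   97.8]
tool delta [-0.3  0.7  0.8] x az 28.6
```

Call:
step_arm --rows "0 0 -6 0 0 0 34;0 0 -24 0 0 0 34;0 0 -30 0 0 0 34;0 0 -30 0 0 0 34;0 0 -30 0 0 0 34;0 0 -10 0 0 0 34;0 0 0 0 0 0 34"

```text
t: 18.4
eef_pos: [543.7, -132.3, 210.8]
tool_rot: [-3.04, -0.774, -0.008]
wrist_force: [0.7, -0.1, -5.4]
grip_width: 41.7
finger_force: 35.0
```

Call:
step_arm --rows "0 0 0 0 0 -6.8 34;0 0 0 0 0 -6.8 34;0 0 0 0 0 -6.8 34;0 0 0 0 0 -6.8 34;0 0 0 0 0 -6.8 34;0 0 0 0 0 -6.8 34;0 0 0 0 0 -6.8 34;0 0 0 0 0 -6.8 34;0 0 0 0 0 -6.8 34;0 0 0 0 0 -6.8 34;0 0 0 0 0 -6.8 34;0 0 0 0 0 0 34"

```text
t: 19.4
eef_pos: [542.2, -131.8, 206.2]
tool_rot: [-1.936, -2.465, -0.006]
wrist_force: [0.7, 0.4, -5.9]
grip_width: 41.8
finger_force: 35.0
```

```bash
python3 st.py 582.5 172.5 190
```

```text
t 19.4 q [-0.307  0.32   1.493  0.007  1.334 -0.548] p [ 542.2 -131.8  206.2] F [ 0.7  0.4 -5.9] w 41.8 ff 35.0
[[-0.237, 0.972, -0.003], [0.972, 0.237, 0.008], [0.008, -0.001, -1.0]] gp [ 542.3 -131.9  225.2]
tool delta [285.9 111.2  18.4] x az 103.7
```

Call:
step_arm --rows "20 8 0 0 -0.4 0 34;32 12.4 0 0 0 0 34;34 13.2 0 0 0 0 34;34 13.2 0 0 0 0 34;34 13.2 0 0 0 0 34;34 13.2 0 0 0 0 34;34 13.2 0 0 0 0 34;32 12.4 0 0 0 0 34;20 8 0 0 0 0 34;11.9 4.4 0 0 0 0 34;0 0 0 0 0 0 34;0 0 0 0 0 0 34"

```text
t: 20.4
eef_pos: [584.8, 171.6, 207.8]
tool_rot: [1.949, 2.463, -0.001]
wrist_force: [0.5, -0.4, -5.3]
grip_width: 42.1
finger_force: 35.0
```

```bash
python3 st.py 582.5 172.5 190
python3 - <<'E'
from h import *
a=manip.snapshot("scene");b=manip.snapshot("top")
ax=np.array([578.5,171.5])
pa=proj(a,[*ax,90]).astype(int);pb=proj(b,[*ax,90]).astype(int)
f=lambda s,p:cv2.resize(s["frame"][p[1]-45:p[1]+35,p[0]-35:p[0]+35,::-1],None,fx=5,fy=5,interpolation=cv2.INTER_CUBIC)
A,B=f(a,pa),f(b,pb)
for s,I,p in((a,A,pa),(b,B,pb)):
    for z in(127,247,12,74): 
        q=((proj(s,[*ax,z])-p+[35,45])*5).astype(int); cv2.circle(I,tuple(map(int,q)),3,(0,255,0),-1)
cv2.imwrite("pics/i.png",np.hstack([A,B]))
E
```

```text
t 20.4 q [ 2.260e-01  4.320e-01  1.337e+00 -1.000e-03  1.373e+00 -6.000e-03] p [584.8 171.6 207.8] F [ 0.5 -0.4 -5.3] w 42.1 ff 35.0
[[-0.23, 0.973, 0.0], [0.973, 0.23, -0.001], [-0.001, -0.0, -1.0]] gp [584.8 171.6 226.8]
tool delta [ 1.4 -2.  17.8] x az 103.3
```

View pics/i.png

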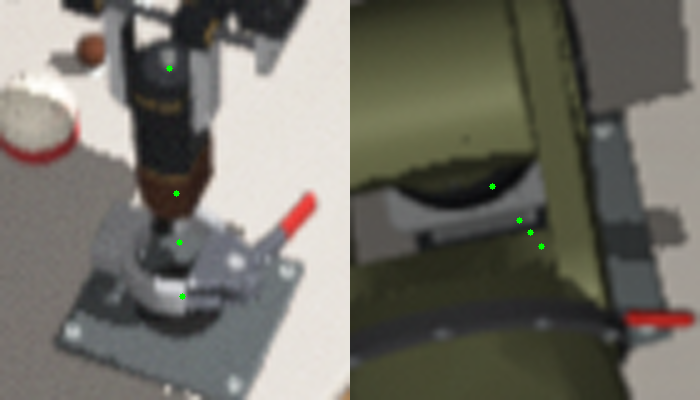

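Call:
step_arm --rows "1.3 -2.2 0 0 0 -0.6 34;0 0 15 0 0 0 34;0 0 20 0 0 0 34;0 0 10 0 0 0 34;0 0 0 0 0 0 34;0 0 0 0 0 0 34"

```text
t: 21.0
eef_pos: [582.7, 172.3, 164.3]
tool_rot: [1.935, 2.474, 0.001]
wrist_force: [-0.3, -0.1, -4.1]
grip_width: 41.6
finger_force: 35.0
```

```bash
python3 st.py 582.3 172.5 190
python3 - <<'E'
from h import *
a=manip.snapshot("scene")
ax=np.array([580.3,172])
p=proj(a,[*ax,80]).astype(int)
I=cv2.resize(a["frame"][p[1]-30:p[1]+30,p[0]-30:p[0]+35,::-1],None,fx=9,fy=9,interpolation=cv2.INTER_CUBIC)
cv2.imwrite("pics/j.png",I)
E
```

```text
t 21.0 q [ 0.227  0.461  1.398 -0.     1.282 -0.016] p [582.7 172.3 164.3] F [-0.3 -0.1 -4.1] w 41.6 ff 35.0
[[-0.241, 0.971, 0.001], [0.971, 0.241, -0.0], [-0.0, 0.001, -1.0]] gp [582.7 172.3 183.3]
tool delta [  0.3  -0.3 -25.7] x az 103.9
```

View pics/j.png

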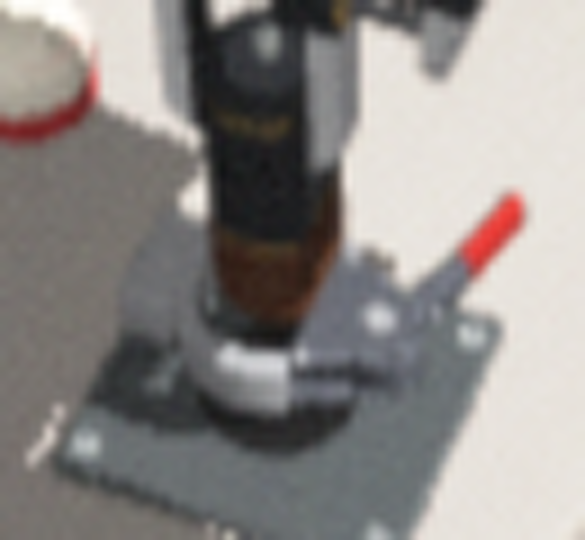

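Call:
step_arm --rows "0 0 4 0 0 0 34;0 0 4 0 0 0 34;0 0 4 0 0 0 34;0 0 0 0 0 0 34"

```text
t: 21.38
eef_pos: [582.4, 172.7, 151.1]
tool_rot: [1.935, 2.475, 0.0]
wrist_force: [-0.4, 0.0, -5.6]
grip_width: 41.9
finger_force: 35.0
```

Call:
step_arm --rows "0 0 3 0 0 0 34;0 0 3 0 0 0 34;0 0 0 0 0 0 34"

```text
t: 21.63
eef_pos: [582.6, 172.8, 145.4]
tool_rot: [1.934, 2.474, 0.001]
wrist_force: [0.1, 0.2, -5.9]
grip_width: 41.5
finger_force: 35.0
```

Call:
step_arm --rows "0 0 3 0 0 0 34;0 0 3 0 0 0 34;0 0 0 0 0 0 34"

```text
t: 21.88
eef_pos: [582.6, 172.8, 139.4]
tool_rot: [1.934, 2.474, 0.001]
wrist_force: [0.5, -0.0, -6.0]
grip_width: 41.8
finger_force: 35.0
```

Call:
step_arm --rows "0 0 5 0 0 0 34;0 0 5 0 0 0 34;0 0 5 0 0 0 34;0 0 0 0 0 0 34"

```text
t: 22.22
eef_pos: [582.4, 172.8, 123.7]
tool_rot: [1.935, 2.475, 0.001]
wrist_force: [-0.3, 1.8, -6.1]
grip_width: 41.8
finger_force: 35.0
```

Call:
step_arm --rows "0 0 5 0 0 0 34;0 0 5 0 0 0 34;0 0 5 0 0 0 34;0 0 0 0 0 0 34"

```text
t: 22.55
eef_pos: [582.4, 172.8, 108.8]
tool_rot: [1.935, 2.475, 0.001]
wrist_force: [0.3, 1.5, -6.8]
grip_width: 41.5
finger_force: 35.0
```

Call:
step_arm --rows "0 0 5 0 0 0 34;0 0 5 0 0 0 34;0 0 2 0 0 0 34;0 0 0 0 0 0 34"

```text
t: 22.88
eef_pos: [582.6, 172.7, 97.3]
tool_rot: [1.934, 2.474, 0.001]
wrist_force: [1.3, 1.7, -6.1]
grip_width: 41.9
finger_force: 35.0
```

Call:
step_arm --rows "0.4 0 2 0 0 0 34;0 0 2 0 0 0 34;0 0 0 0 0 0 34"

```text
t: 23.13
eef_pos: [582.5, 172.9, 93.6]
tool_rot: [1.934, 2.474, 0.001]
wrist_force: [0.6, 0.5, -4.8]
grip_width: 42.1
finger_force: 35.0
```

Call:
step_arm --rows "0 0 1.5 0 0 0 34;0 0 0 0 0 0 34"

```text
t: 23.3
eef_pos: [582.6, 173.0, 92.3]
tool_rot: [1.934, 2.474, 0.001]
wrist_force: [0.0, 0.2, -4.6]
grip_width: 41.7
finger_force: 35.0
```

Call:
step_arm --rows "0 0 1 0 0 0 34;0 0 0 0 0 0 34"

```text
t: 23.47
eef_pos: [582.8, 173.1, 91.6]
tool_rot: [1.934, 2.474, 0.002]
wrist_force: [-0.3, -0.8, -5.3]
grip_width: 42.1
finger_force: 35.0
```

Call:
step_arm --rows "0 0 1 0 0 0 34;0 0 0 0 0 0 34"

```text
t: 23.63
eef_pos: [582.9, 173.1, 91.5]
tool_rot: [1.934, 2.474, 0.003]
wrist_force: [-3.4, -1.9, 4.5]
grip_width: 41.9
finger_force: 35.0
```

Call:
step_arm --rows "0 0.8 -0.8 0 0 0 34;0 0.8 0 0 0 0 34;0 0 0 0 0 0 34"

```text
t: 23.88
eef_pos: [584.4, 173.5, 91.5]
tool_rot: [1.934, 2.474, 0.002]
wrist_force: [-1.9, -2.1, 0.5]
grip_width: 42.1
finger_force: 35.0
```

```bash
python3 st.py
```

```text
t 23.88 q [ 0.229  0.539  1.459 -0.     1.141 -0.015] p [584.4 173.5  91.5] F [-1.9 -2.1  0.5] w 42.1 ff 35.0
[[-0.241, 0.97, 0.002], [0.97, 0.241, 0.0], [-0.0, 0.002, -1.0]] gp [584.3 173.5 110.5]
```

Call:
step_arm --rows "0 0 0 0 0 0 46;0 0 0 0 0 0 55;0 0 0 0 0 0 70;0 0 0 0 0 0 94;0 0 0 0 0 0 94;0 0 0 0 0 0 94;0 0 -5 0 0 0 94;0 0 -15 0 0 0 94;0 0 -30 0 0 0 94;0 0 -30 0 0 0 94;0 0 -20 0 0 0 94;0 0 0 0 0 0 94"

```text
t: 24.88
eef_pos: [585.6, 173.9, 196.7]
tool_rot: [1.931, 2.47, 0.011]
wrist_force: [0.3, 0.4, -0.0]
grip_width: 93.8
finger_force: 0.0
```

Call:
step_arm --rows "-16 -7.4 0 0 0 -7 94;-16 -7.4 0 0 0 -7 94;-16 -7.4 0 0 0 -7 60;-16 -7.4 0 0 0 -7 40;0 0 0 0 0 -7 0;0 0 0 0 0 -7 0;0 0 0 0 0 -7 0;0 0 0 0 0 -7 0;0 0 0 0 0 -7 0;0 0 0 0 0 -7 0;0 0 0 0 0 -2 0;0 0 0 0 0 0 0" --grip_force 10

```text
t: 25.88
eef_pos: [583.5, 103.6, 190.9]
tool_rot: [0.108, 3.139, 0.0]
wrist_force: [0.5, -0.6, 0.6]
grip_width: 30.8
finger_force: 0.0
```

```bash
python3 st.py 562.6 98.3 60
python3 - <<'E'
from h import *
a=manip.snapshot("scene")
ax=np.array([580.3,172])
p=proj(a,[*ax,80]).astype(int)
I=cv2.resize(a["frame"][p[1]-30:p[1]+30,p[0]-30:p[0]+35,::-1],None,fx=9,fy=9,interpolation=cv2.INTER_CUBIC)
for q in([*ax,132],[*ax,144],[540,162,77],[535,81.5,66],[562.6,98.3,60]):
    u=((proj(a,q)-p+[30,30])*9+4).astype(int); cv2.circle(I,tuple(map(int,u)),4,(0,255,0),1)
cv2.imwrite("pics/k.png",I)
E
```

```text
t 25.88 q [ 0.114  0.406  1.413 -0.     1.322 -1.388] p [583.5 103.6 190.9] F [ 0.5 -0.6  0.6] w 30.8 ff 0.0
[[-0.998, 0.069, 0.001], [0.069, 0.998, 0.0], [-0.001, 0.0, -1.0]] gp [583.5 103.6 209.9]
tool delta [ 20.6  -6.8 130.9] x az 176.1
```

View pics/k.png

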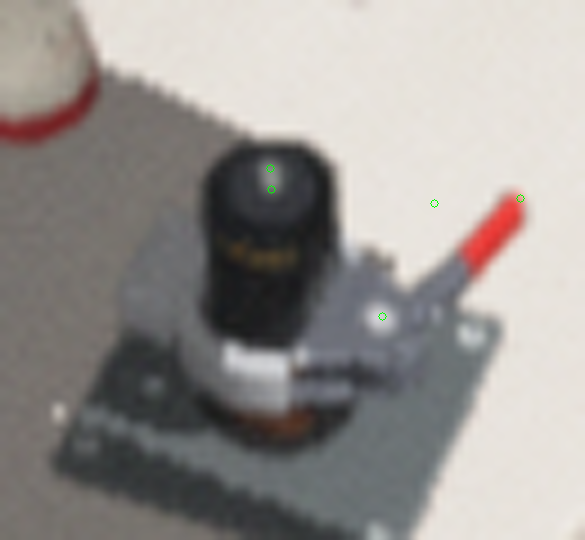

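Call:
step_arm --rows "20.6 -6.8 0 0 0 0 0;0 0 20 0 0 0 0;0 0 30 0 0 0 0;0 0 30 0 0 0 0;0 0 30 0 0 0 0;0 0 14 0 0 0 0;0 0 6.5 0 0 0 0;0 0 0 0 0 0 0;0 0 0 0 0 0 0"

```text
t: 26.68
eef_pos: [563.3, 98.4, 61.6]
tool_rot: [0.112, 3.137, 0.0]
wrist_force: [0.1, -0.4, 0.6]
grip_width: 0.5
finger_force: 0.0
```

```bash
python3 st.py 562.6 98.3 60
```

```text
t 26.68 q [ 0.109  0.502  1.597 -0.     1.04  -1.391] p [563.3  98.4  61.6] F [ 0.1 -0.4  0.6] w 0.5 ff 0.0
[[-0.997, 0.071, 0.003], [0.071, 0.997, 0.0], [-0.003, 0.0, -1.0]] gp [563.2  98.4  80.6]
tool delta [ 0.7 -0.1  1.6] x az 175.9
```

Call:
step_arm --rows "7 0 1 0 0 0 0;7 0 0 0 0 0 0;7.6 -1.1 0 0 0 7 0;7.6 -1.1 0 0 0 7 0;7.6 -1.1 0 0 0 7 0;7.6 -1.1 0 0 0 7 0;0 0 0 0 0 0 0"

```text
t: 27.27
eef_pos: [517.7, 103.0, 60.6]
tool_rot: [0.875, 3.015, 0.002]
wrist_force: [1.1, 0.9, -0.5]
grip_width: 0.4
finger_force: 0.0
```

```bash
cat > lv.py <<'E'
from h import *
P=np.array([540.,162.])
s=manip.sense();M=R.from_rotvec(s["tool_rot"]).as_matrix();d=s["eef_pos"][:2]-P
ya=np.degrees(np.arctan2(M[1,1],M[0,1]));t=(M.T@np.array([*d,0]))
print("t",round(s["t"],2),"pusher az",np.degrees(np.arctan2(d[1],d[0])).round(1)%360,"lever-line az (tool)",(ya+180)%360,"tool off",t[:2].round(1),"z",s["eef_pos"][2].round(1),"F",s["wrist_force"].round(1),"tau",s["torque"].round(2),"q",s["joints"].round(2))
a=manip.snapshot("scene");K(a);p=proj(a,[540,162,61])
h=cv2.cvtColor(a["frame"],cv2.COLOR_RGB2HSV);f=a["frame"].astype(int)
m=(f[...,0]>90)&(f[...,0]>2.2*f[...,1])&(f[...,0]>2.2*f[...,2])
ys,xs=np.nonzero(m)
w=np.array([ray(a,(x,y),66)[:2] for x,y in zip(xs,ys)])-P if len(xs) else np.zeros((0,2))
w=w[(np.hypot(*w.T)<95)&(np.hypot(*w.T)>25)] if len(w) else w
if len(w): c=w.mean(0);print("red n",len(w),"lever az",np.degrees(np.arctan2(c[1],c[0])).round(1)%360,"r",np.hypot(*c).round(1))
print([np.round(d["extent"],1).tolist() for d in manip.look_for("grinder",a)[:1]])
E
python3 lv.py
```

```text
t 27.27 pusher az 249.3 lever-line az (tool) 237.6287396960713 tool off [-12.7 -61.7] z 60.6 F [ 1.1  0.9 -0.5] tau [-0.04 -0.16  0.01] q [ 0.13  0.42  1.73 -0.    0.99 -0.88]
red n 31 lever az 232.4 r 61.5
[[232.0, 207.4, 245.2, 244.5]]
```

Call:
step_arm --rows "7.6 -1.1 0 0 0 7 0;7.6 -1.1 0 0 0 7 0;7.6 -1.1 0 0 0 7 0;7.6 -1.1 0 0 0 7 0;7.6 -1.1 0 0 0 7 0;7.6 -1.1 0 0 0 7 0;0 0 0 0 0 0 0"

```text
t: 27.95
eef_pos: [484.6, 133.0, 59.9]
tool_rot: [1.893, 2.505, 0.002]
wrist_force: [-0.1, 0.2, 0.1]
grip_width: 0.3
finger_force: 0.0
```

```bash
python3 lv.py
```

```text
t 27.95 pusher az 207.7 lever-line az (tool) 195.86403937638147 tool off [-12.8 -61.2] z 59.9 F [-0.1  0.2  0.1] tau [-0.05 -0.12  0.  ] q [ 0.2   0.37  1.8  -0.    0.97 -0.08]
red n 34 lever az 192.4 r 62.5
[[234.2, 207.9, 247.2, 236.0]]
```

Call:
step_arm --rows "4.9 -0.8 0 0 0 4.5 0;4.9 -0.8 0 0 0 4.5 0;4.9 -0.8 0 0 0 4.5 0;4.9 -0.8 0 0 0 4.5 0;4.9 -0.8 0 0 0 4.5 0;4.9 -0.8 0 0 0 4.5 0;4.9 -0.8 0 0 0 4.5 0;4.9 -0.8 0 0 0 4.5 0;4.9 -0.8 0 0 0 4.5 0;4.9 -0.8 0 0 0 4.5 0"

```text
t: 28.88
eef_pos: [480.3, 180.2, 59.4]
tool_rot: [2.705, 1.597, -0.0]
wrist_force: [-3.7, -1.9, 0.4]
grip_width: 0.2
finger_force: 1.9
```

```bash
python3 lv.py
```

```text
t 28.88 pusher az 163.1 lever-line az (tool) 151.11117485883022 tool off [-12.9 -61. ] z 59.4 F [-3.7 -1.9  0.4] tau [-0.5   0.73  0.03] q [ 0.29  0.39  1.77 -0.    0.98  0.79]
red n 29 lever az 149.1 r 64.7
[[232.2, 208.9, 246.8, 244.5]]
```

Call:
step_arm --rows "4.9 -0.8 0 0 0 4.5 0;4.9 -0.8 0 0 0 4.5 0;4.9 -0.8 0 0 0 4.5 0;4.9 -0.8 0 0 0 4.5 0;4.9 -0.8 0 0 0 4.5 0;4.9 -0.8 0 0 0 4.5 0;4.9 -0.8 0 0 0 4.5 0;4.9 -0.8 0 0 0 4.5 0;4.9 -0.8 0 0 0 4.5 0;4.9 -0.8 0 0 0 4.5 0"

```text
t: 29.82
eef_pos: [512.2, 217.5, 59.7]
tool_rot: [-3.11, -0.441, -0.003]
wrist_force: [-0.3, -0.1, -0.0]
grip_width: 0.7
finger_force: 0.0
```

```bash
python3 lv.py
```

```text
t 29.82 pusher az 116.6 lever-line az (tool) 106.15508091911211 tool off [-11.3 -61. ] z 59.7 F [-0.3 -0.1 -0. ] tau [0.   0.03 0.01] q [ 0.34  0.48  1.64 -0.    1.02  1.62]
[[163.9, 252.6, 182.8, 288.8]]
```

Call:
step_arm --rows "4.4 -0.7 0 0 0 4 0;4.4 -0.7 0 0 0 4 0;3.2 -0.5 0 0 0 3 0;0 0 0 0 0 0 0"

```text
t: 30.25
eef_pos: [520.4, 221.4, 59.3]
tool_rot: [3.137, 0.143, -0.009]
wrist_force: [-21.1, -3.8, 11.9]
grip_width: 0.6
finger_force: 10.4
```

```bash
python3 lv.py
```

```text
t 30.25 pusher az 108.2 lever-line az (tool) 95.22545945998158 tool off [-14.1 -61. ] z 59.3 F [-21.1  -3.8  11.9] tau [-0.64  3.76  0.19] q [0.34 0.5  1.61 0.   1.04 1.82]
[]
```

Call:
step_arm --rows "-4 0 0 0 0 0 0;-12 0 0 0 0 0 0;-20 0 0 0 0 0 0;0 0 -25 0 0 0 0;0 0 -35 0 0 0 0;0 0 -35 0 0 0 0;0 0 -35 0 0 0 0;-35 0 0 0 0 0 0;-35 0 0 0 0 0 0;-35 0 0 0 0 0 0;-35 0 0 0 0 0 0;0 0 0 0 0 0 0"

```text
t: 31.35
eef_pos: [343.3, 206.1, 189.3]
tool_rot: [-3.138, -0.149, -0.002]
wrist_force: [0.5, -1.3, 0.3]
grip_width: 0.6
finger_force: 0.0
```

```bash
python3 lv.py
python3 - <<'E'
from h import *
b=manip.snapshot("top");f=b["frame"].astype(int);P=np.array([540,162.])
m=(f[...,0]>90)&(f[...,0]>2.2*f[...,1])&(f[...,0]>2.2*f[...,2]);ys,xs=np.nonzero(m)
w=np.array([ray(b,(x,y),66)[:2] for x,y in zip(xs,ys)])-P; w=w[(np.hypot(*w.T)<95)&(np.hypot(*w.T)>25)]
if len(w): c=w.mean(0);print(len(w),np.degrees(np.arctan2(c[1],c[0])),np.hypot(*c))
print([(x["extent"],x["score"]) for x in manip.look_for("grinder",b)[:2]],proj(b,[580.3,172,132]))
a=manip.snapshot("scene")
for z in(132,144): print(proj(a,[580.3,172,z]))
g=a["frame"].mean(2); p=proj(a,[580.3,172,144]).round().astype(int);print(g[p[1]-4:p[1]+7,p[0]-5:p[0]+6].round().astype(int))
for n in["jar_1","egg_timer","crank"]:
    print(n,[np.round(d["extent"]).tolist() for d in manip.look_for(n,a)[:1]])
E
```

```text
t 31.35 pusher az 167.4 lever-line az (tool) 95.4437883815353 tool off [-191.6  -62.5] z 189.3 F [ 0.5 -1.3  0.3] tau [-0.05 -0.01  0.02] q [ 0.45 -0.03  1.93 -0.    1.24  1.93]
red n 26 lever az 96.6 r 67.3
[[231.1, 207.6, 247.2, 245.7]]
[([178.7, 203.3, 203.5, 221.5], 0.54)] [189.56675336 213.06510484]
[238.70767423 214.59312822]
[238.56254388 212.24937534]
[[221 223 222 221 219 221 222 220 220 224 226]
 [171 172 162 154 152 149 156 160 164 194 219]
 [ 86  90  76  62  66  69  68  69  76 121 173]
 [ 39  49  52  58  79  72  56  53  45  52  96]
 [ 45  52  58  86 120 113  69  55  51  46  47]
 [ 50  56  61  87 130 124  74  58  53  53  39]
 [ 56  55  61  78 115 103  65  60  61  49  38]
 [ 51  56  56  62  81  72  58  58  55  51  41]
 [ 47  52  58  55  60  60  55  54  57  39  40]
 [ 33  48  53  57  60  55  57  57  47  40  36]
 [ 28  33  41  47  45  48  48  46  36  38  33]]
jar_1 [[162.0, 250.0, 183.0, 287.0]]
egg_timer [[204.0, 190.0, 220.0, 210.0]]
crank [[221.0, 172.0, 237.0, 190.0]]
```

Call:
step_arm --rows "35 0 0 0 0 0 0;35 0 0 0 0 0 0;35 0 0 0 0 0 0;35 0 0 0 0 0 0;0 0 35 0 0 0 0;0 0 35 0 0 0 0;0 0 35 0 0 0 0;0 0 24 0 0 0 0;18 0 0 0 0 0 0;12 0 0 0 0 0 0;0 0 0 0 0 0 0"

```text
t: 32.67
eef_pos: [518.4, 221.3, 59.7]
tool_rot: [3.138, 0.136, 0.001]
wrist_force: [0.8, 0.1, 0.2]
grip_width: 0.4
finger_force: 0.0
```

```bash
python3 lv.py
```

```text
t 32.67 pusher az 110.0 lever-line az (tool) 94.95920856253261 tool off [-16.4 -61. ] z 59.7 F [0.8 0.1 0.2] tau [ 0.04  0.   -0.02] q [ 0.34  0.49  1.62 -0.    1.03  1.82]
[]
```

Call:
step_arm --rows "1.5 0 0 0 0 0 0;0 0 0 0 0 0 0"

```text
t: 32.93
eef_pos: [518.3, 221.7, 60.9]
tool_rot: [-3.139, -0.136, -0.003]
wrist_force: [0.1, -0.8, -1.1]
grip_width: 0.7
finger_force: 0.0
```

Call:
step_arm --rows "1.5 0 0 0 0 0 0;0 0 0 0 0 0 0"

```text
t: 33.1
eef_pos: [519.4, 221.9, 60.8]
tool_rot: [3.139, 0.136, 0.001]
wrist_force: [-4.2, 0.2, 2.5]
grip_width: 0.5
finger_force: 2.2
```

Call:
step_arm --rows "1 0 0 0 0 0 0;0 0 0 0 0 0 0"

```text
t: 33.27
eef_pos: [519.8, 222.0, 60.7]
tool_rot: [3.138, 0.137, -0.002]
wrist_force: [-10.0, -0.2, 4.9]
grip_width: 0.7
finger_force: 5.0
```

Call:
step_arm --rows "1.5 0 0 0 0 0 0;0 0 0 0 0 0 0"

```text
t: 33.43
eef_pos: [520.3, 222.0, 60.5]
tool_rot: [3.138, 0.137, -0.006]
wrist_force: [-19.1, -2.0, 9.9]
grip_width: 0.3
finger_force: 9.0
```

Call:
step_arm --rows "1.5 0 0 0 0 0 0;0 0 0 0 0 0 0"

```text
t: 33.6
eef_pos: [520.7, 222.1, 60.4]
tool_rot: [3.137, 0.137, -0.01]
wrist_force: [-26.8, -3.4, 15.3]
grip_width: 0.6
finger_force: 13.1
```

Call:
step_arm --rows "-4 0 0 0 0 0 0;-12 0 0 0 0 0 0;-20 0 0 0 0 0 0;0 0 -25 0 0 0 0;0 0 -35 0 0 0 0;0 0 -35 0 0 0 0;0 0 -35 0 0 0 0;-35 0 0 0 0 0 0;-35 0 0 0 0 0 0;-35 0 0 0 0 0 0;-35 0 0 0 0 0 0;0 0 0 0 0 0 0"

```text
t: 34.6
eef_pos: [344.4, 206.5, 190.5]
tool_rot: [-3.138, -0.138, -0.003]
wrist_force: [-0.3, 0.3, 0.1]
grip_width: 0.5
finger_force: 0.0
```

```bash
python3 lv.py
```

```text
t 34.6 pusher az 167.2 lever-line az (tool) 95.0388453094679 tool off [-190.9  -61.5] z 190.5 F [-0.3  0.3  0.1] tau [-0.03  0.02  0.  ] q [ 0.45 -0.02  1.93 -0.    1.24  1.93]
red n 25 lever az 96.4 r 66.6
[[217.9, 171.1, 237.0, 188.9]]
```

```bash
python3 -c "
from rig import manip
print(manip.job_done())"
```

```text
the job is handed in; nothing more can be done
None
```

The job is handed in at about 35 s: the grinder was stood upright and released, then lowered onto the rubber disc with its flat towards the pad. The cam lever was pushed until it would go no further, which I took as its stop (a second push left it in place). The robot has let go and is clear of everything. I never touched the jar, timer, crank or teaspoon; I re-checked only the first three in the camera pictures, before the second push, and they hadn't moved.

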